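# Hold the spring clip open over the divider card

### The arm

A 7-joint arm with a two-finger parallel gripper is mounted at the origin on the work surface. World frame = base frame: x ahead of the robot, y to its left, z up, the work surface at z = 0. Lengths are in m, angles in rad, forces in N, time in s.
With the tool pointing down it reaches from about 0.425 to 0.95 m from the base axis. Payload 4.7 kg.
Tool frame: the origin (TCP) lies between the finger pads; the fingertips stand 25 mm ahead of it and the grasp point (between the pads) lies 6 mm ahead of it; x points along the fingers, z is the direction in which the jaws open and shut, and the axes are right-handed (so a half turn about x gives the same grasp; the last joint's range is limited). The gripper opens to 85 mm and grips with 20 to 120 N. Pads are 22 mm wide; open, the fingers measure 114 mm over their backs; the gripper's body (76 mm by 85 mm) begins 54 mm behind the grasp point. The pads swing forward as they close: fully open they stand 13 mm farther back than shut.
Start: joints at [1.211, 0.469, -0.049, 1.532, 0.024, 1.141, -0.082], TCP at [0.219, -0.638, 0.256] pointing down, gripper open.
Joint ranges: [-2.59, 2.59], [-0.33, 1.99], [-1.39, 1.29], [0.1, 2.45], [-1.04, 4.18], [0.21, 1.99], [-2.66, 2.66]. Speed limits (rad/s): [2.57, 2.57, 3.14, 3.14, 3.14, 3.14, 3.14].

### API

Orientations are given as a 3x3 rotation matrix whose columns are the frame's x, y, z axes.
In Python, from rig import * gives the robot as it stands. Calls block until the motion is done:
- movep(position, orientation): joint-space move of the TCP to a pose.
- move_l(position, attitude=None, feed=0.15, until_force=None): straight line of the TCP; attitude=None keeps the orientation; feed is the mean speed in m/s. With until_force (N) it stops when the force on the tool has changed by that much, and returns True; else False.
- move_joints(angles): joint-space move.
- command_gripper(opening, newtons=None): finger opening in m; newtons is the grip in N (None keeps the last); returns when the fingers have stopped.
- sleep(seconds).
- inverse_kinematics(position, orientation): joint angles nearest the present ones, or None.
- sense(): the state.
- camera(name): name is "scene" or "side" or "wrist"; returns (picture, depth): 420x560x3 uint8, red, green, blue; 420x560 float32, m along the optical axis (not along the pixel's ray), 0 where there is no reading.
- camera_params(name): a dict with "K" (3x3 intrinsics, pixels), "position" and "rotation" of the camera in the world; the wrist camera has in their place "tool_from_camera" (4x4, takes a point from camera to tool coordinates, whose origin is the TCP and whose axes are the tool frame's). Camera axes: x right, y down, z forward; pixel columns grow to the right and rows downward; lengths in m; the calibration is good to about 2 mm. A picture is of the moment at which its call begins: read the wrist's pose just before it. camera_params takes no time and is no camera call.
A pose or a line that the arm cannot do raises Unreachable and nothing moves.
- finish_job(): hands the job in, once; it reports no verdict.
The state is a dict: "time_s": time; "joint_pos": joint angles; "qd": joint speeds; "joint_efforts": joint torques, N m; "position": TCP position; "tcp_rot": TCP orientation; "wrist_force": force on the tool from outside, world axes, zero at the start; "ft_torque": the same for the moment, N m; "finger_gap": finger opening in m.
Only numpy, scipy, OpenCV 4.12 (cv2) and the standard library are available. Lean on these libraries where they do the work, as an engineer would, in place of code of your own. Each camera call takes 0.05 s, during which the arm holds its last target. There are 200 camera calls.

### The job

Squeeze the handles of the spring clip parked on the accessory tray's wall, lift it off, and hold it wide open astride the middle of the top edge of the tall divider card in the CD crate: upright and square to the card, one jaw on each side, the card's edge well inside the mouth but not touched, so that a title strip can be slipped in beside it. Finish while still holding the clip there squeezed open - do not let it close or let go. Do not push the cards over, and leave everything else on the table as it is.

Things in the scene. Friction and masses are not known exactly. Their poses are not given: they have to be found in the camera images.
- clip_grip (a point): where to grip the spring clip: between its two squeeze handles, 38 mm above its hinge pin. Axes: z from jaws to handles (up), y along the pin, x the way it opens. Plain steel, black dipped handles, 30 mm wide along y, 105 mm tall, 70 g; it stands upright, jaws biting the tray's near long wall. Handles: flat plates 30 mm wide, from 10 to 56 mm above the pin
- clip_mouth (a point): midway between the clip's two jaw tips, 45 mm below the pin and 83 mm below clip_grip, same axes. Each jaw ends in a rubber pad of 8 mm diameter centred at this height (it ends 4 mm lower). Gap between the pads: 4 mm on the tray wall, 22 mm squeezed fully open; then the jaws are 38 mm across outside. The mouth is 35 mm deep above this point
- jaw_far (a joint): angle of one clip lever: 0 closed, about 0.037 parked on the tray wall, 0.232 fully squeezed (stop). A spring closes it: squeezing at clip_grip takes about 5 N at first, 8 N at the stop; a grip of 15 to 25 N holds it on the stop and carries it
- jaw_near (a joint): the same for the other lever; the two move together, mirrored. At clip_grip the handles measure about 40 mm over their outer faces when parked (46 mm at their tops) and 24.5 mm fully squeezed, where they stand parallel
- card_edge (a point): middle of the top edge of the tall divider card in the CD crate: z up, y along the edge, x across the card. Stiff off-white board, 142 mm wide, 2.2 mm thick; its edge is 175 mm above the table, 42 mm above the CD cases and 31 mm above the two low cards. The three cards stand 60 mm apart along the crate; the tall one may be in any of the places
- tall_card (a joint): lean of the tall divider card (rad), 0 upright; it is nipped between the cases and bends springily when pushed
- crate: plywood CD crate, fixed, origin under its centre: 216 mm along its x, 160 mm along its y, walls 90 mm tall; CD cases stand in it, tops 133 mm above the table, with three off-white divider cards across it
- tray: dark wooden accessory tray, fixed, origin under its centre: 150 mm along its x, 220 mm along its y, walls 50 mm tall and 4 mm thick. The clip is parked on the wall at its -x side, the long wall nearer the robot
- brush: record-cleaning brush, 100 x 32 x 30 mm, lying in the tray; bystander, origin under it
- cone_foot: turned brass cone foot, 38 mm across, 30 mm tall, standing in the tray; bystander, origin under it
- screwdriver: screwdriver, 190 mm long, lying on the table between crate and tray; bystander, origin under it
- record_weight: turned aluminium record weight, 76 mm across, 55 mm tall, towards the back of the table; bystander, origin under it
- cleaner: white cleaning-fluid bottle, 48 mm across, 130 mm tall, towards the back; bystander, origin under it
- mug: white mug, 80 mm across, 92 mm tall, at the right; bystander, origin under it
- remote: remote control, 200 x 48 x 18 mm, lying at the left; bystander, origin under it
- jewel_case: a single CD case, 125 x 142 x 10 mm, lying at the right; bystander
- low_card_a (a joint): lean of one of the two low divider cards (rad), 0 upright
- low_card_b (a joint): lean of the other low divider card (rad), 0 upright

How it is judged:
On the way:
1. the clip, spread open in the gripper, has been lifted clear of the tray wall (value of joint each of jaw_far, jaw_near above 0.1 rad and height (world z) of clip_mouth above 0.07 m and contact force between clip and the fingers above 2 N and contact force between clip and tray below 0.3 N), for 0.2 s.
At the end, for the whole second after the job is handed in: Gripper holds the clip, levers past 0.16 rad (gap over 15 mm), jaw tips 5 to 35 mm below the tall card's top edge, centred within 7 mm across the card and 20 mm along it, square and upright within 0.22 rad, still, touching neither card, crate nor tray; card upright within 0.05 rad (value of joint each of jaw_far, jaw_near above 0.16 rad and x of clip_mouth in the frame of card_edge between -0.007 and 0.007 m and y of clip_mouth in the frame of card_edge between -0.02 and 0.02 m and z of clip_mouth in the frame of card_edge between -0.035 and -0.005 m and angle between the x axis of clip_mouth and the x axis of card_edge, either way round below 0.22 rad and angle between clip_mouth's own z axis and vertical below 0.22 rad and contact force between clip and the fingers above 3 N and contact force between clip and tall_card below 0.3 N and contact force between clip and crate below 0.3 N and contact force between clip and tray below 0.3 N and linear speed of clip below 0.02 m/s and value of joint tall_card between -0.05 and 0.05 rad); the arm keeps its last pose, push and grip.
It fails at once if a bystander is moved more than 25 mm (distance of any of brush, cone_foot, screwdriver, record_weight, cleaner, mug, remote, jewel_case from where it was at the start of the episode above 0.025 m).
It fails at once if a divider card is pushed over (leans more than 0.2 rad) (value of joint any of tall_card, low_card_a, low_card_b above 0.2 rad or value of joint any of tall_card, low_card_a, low_card_b below -0.2 rad).
It also fails if it takes over 32 s, if anything falls off the work surface, if the arm or the gripper's body presses on something with over 40 N, if the wrist force passes 120 N, or if a joint passes its speed limit or range.

## Working session

There is one attempt and no reset: what is moved stays moved. The work goes in short steps, each a Python script; the robot and the scene stay as the last script left them, time stands still between calls to the robot, and variables do not carry over. Pictures are saved under pics/ and viewed, on a budget of 10 in all, crops included, one or two more only if the job needs it, and the job is handed in when it is done.

```bash
mkdir -p pics; ls; cat > h.py <<'E'
from rig import *
import numpy as np, cv2
def snap(n,f):
    s=sense(); im,d=camera(n); cv2.imwrite(f'pics/{f}.png',cv2.cvtColor(im,cv2.COLOR_RGB2BGR)); 
    P=camera_params(n); K=np.array(P['K'])
    if n=='wrist':
        T=np.array(P['tool_from_camera']); R=np.array(s['tcp_rot']); Rw=R@T[:3,:3]; p=np.array(s['position'])+R@T[:3,3]
    else: Rw=np.array(P['rotation']); p=np.array(P['position'])
    np.savez(f'pics/{f}.npz',im=im,d=d,K=K,R=Rw,p=p)
    return im,d,K,Rw,p
def cloud(d,K,R,p):
    v,u=np.indices(d.shape); c=np.stack([(u-K[0,2])/K[0,0]*d,(v-K[1,2])/K[1,1]*d,d],-1)
    return c@R.T+p
def ld(f):
    z=np.load(f'pics/{f}.npz'); return z['im'],z['d'],z['K'],z['R'],z['p']
E
python3 - <<'E'
from h import *
a=snap('scene','scene1');b=snap('side','side1')
s=sense();print(s['time_s'],s['position'],s['tcp_rot'],s['finger_gap'])
print(a[3],a[4],b[3],b[4],a[2])
E
```

```text
pics
0.1 [ 0.2190731  -0.63794216  0.25534271] [[-6.48586711e-04  9.45798703e-01  3.24752817e-01]
 [ 1.66702742e-03  3.24753457e-01 -9.45797237e-01]
 [-9.99998400e-01 -7.20596686e-05 -1.78730315e-03]] 0.08523322051110538
[[ 0.73231956  0.55106314 -0.40004685]
 [ 0.68075198 -0.5778835   0.45014153]
 [ 0.01687593 -0.60198013 -0.79833271]] [ 1.2285009  -0.76248709  1.42627647] [[-0.97665729 -0.10835405  0.18547219]
 [-0.21448524  0.53891253 -0.81459767]
 [-0.01168834 -0.83536381 -0.54957319]] [0.30873908 1.05155864 0.85760627] [[542.05092905   0.         277.27232902]
 [  0.         542.05092905 214.6080766 ]
 [  0.           0.           1.        ]]
```

View pics/scene1.png

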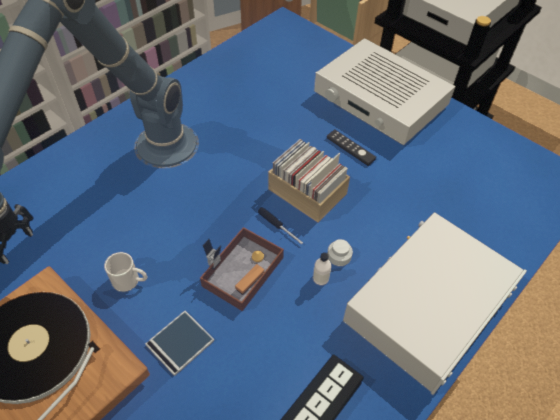

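View pics/side1.png

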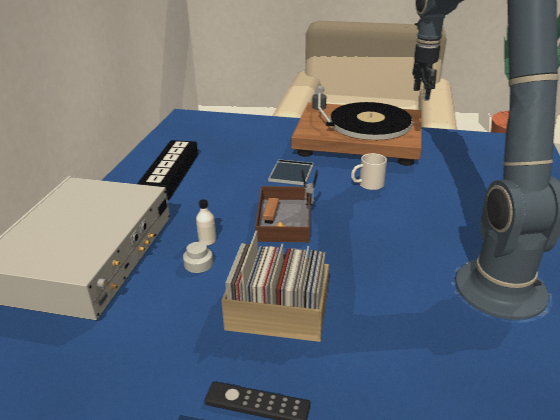

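The scene view shows the tray around (243,265) with the clip at (210,250), and the crate around (310,180). The side view shows the tall card at about (255,240), in the +x place. Next I'll get positions from depth.

```bash
python3 - <<'E'
from h import *
for f,tr,cr in (('scene1',(195,225,290,310),(262,130,355,222)),('side1',(250,165,325,245),(218,225,335,345))):
    im,d,K,R,p=ld(f);X=cloud(d,K,R,p);ok=d>0
    def box(b):
        m=np.zeros(d.shape,bool);m[b[1]:b[3],b[0]:b[2]]=1;return m&ok
    hsv=cv2.cvtColor(im,cv2.COLOR_RGB2HSV)
    q=X[box(cr)]; 
    for nm,lo,hi in(('tall',.152,.2),('cases',.12,.137),('wall',.082,.096)):
        s=q[(q[:,2]>lo)&(q[:,2]<hi)];r=cv2.minAreaRect(s[:,:2].astype(np.float32))
        print(f,nm,len(s),s.mean(0).round(4),s.max(0).round(3),s.min(0).round(3),r)
    q=X[box(tr)]
    for nm,lo,hi in(('rim',.044,.054),('clip',.062,.125),('cliptop',.09,.125)):
        s=q[(q[:,2]>lo)&(q[:,2]<hi)];r=cv2.minAreaRect(s[:,:2].astype(np.float32))
        print(f,nm,len(s),s.mean(0).round(4),s.max(0).round(3),s.min(0).round(3),r)
E
```

```text
scene1 tall 141 [0.5801 0.1854 0.1652] [0.586 0.261 0.182] [0.573 0.118 0.152] ((0.5789985656738281, 0.18956664204597473), (0.008624305948615074, 0.14260950684547424), 2.7390005588531494)
scene1 cases 1747 [0.5212 0.1806 0.1303] [0.622 0.262 0.137] [0.414 0.106 0.12 ] ((0.5187240839004517, 0.18483000993728638), (0.2017441838979721, 0.15053683519363403), 3.3438665866851807)
scene1 wall 426 [0.5574 0.1408 0.0886] [0.632 0.271 0.096] [0.412 0.096 0.082] ((0.5544966459274292, 0.1393664926290512), (0.26300808787345886, 0.1390846073627472), 36.96084976196289)
scene1 rim 381 [ 0.5855 -0.1927  0.0483] [ 0.68  -0.07   0.054] [ 0.494 -0.311  0.044] ((0.5824008584022522, -0.19061768054962158), (0.1613236963748932, 0.2242298722267151), 9.420156478881836)
scene1 clip 194 [ 0.5195 -0.2465  0.0944] [ 0.541 -0.227  0.125] [ 0.498 -0.262  0.062] ((0.5213838815689087, -0.2449730932712555), (0.041261907666921616, 0.03412320464849472), 9.219440460205078)
scene1 cliptop 110 [ 0.5162 -0.2466  0.1063] [ 0.541 -0.228  0.125] [ 0.498 -0.262  0.09 ] ((0.520749032497406, -0.24530668556690216), (0.0420090556144
[... 488 characters left out ...]
3 0.082] ((0.5202908515930176, 0.18909978866577148), (0.2166002094745636, 0.16247312724590302), 2.63848876953125)
side1 rim 391 [ 0.5873 -0.1699  0.0487] [ 0.678 -0.064  0.054] [ 0.494 -0.306  0.044] ((0.5831520557403564, -0.18889790773391724), (0.15945470333099365, 0.23201806843280792), 9.605511665344238)
side1 clip 124 [ 0.5216 -0.2377  0.0944] [ 0.541 -0.222  0.125] [ 0.502 -0.263  0.063] ((0.5242226719856262, -0.24154162406921387), (0.03738385811448097, 0.03897065669298172), 17.204750061035156)
side1 cliptop 70 [ 0.5217 -0.2385  0.1036] [ 0.541 -0.223  0.125] [ 0.502 -0.262  0.09 ] ((0.5230591297149658, -0.24281756579875946), (0.03738502785563469, 0.03626267611980438), 9.550636291503906)
```

Measurements agree with the given sizes: crate 216x162 at yaw 2.7°, tray 160x230 at yaw 9.5°. Clip is at about (0.520,-0.244) with its top at 0.125. Moving above it for a closer look.

```bash
cat >> h.py <<'E'
def ori(yaw):
    x=np.array([0,0,-1.]);z=np.array([np.cos(yaw),np.sin(yaw),0]);return np.stack([x,np.cross(z,x),z],1)
E
python3 - <<'E'
from h import *
for k in (0,np.pi):
    for n,p,y in(('clip',(.520,-.244,.24),9.5),('card',(.58,.188,.30),2.7)):
        q=inverse_kinematics(p,ori(np.radians(y)+k)); print(k,n,None if q is None else np.round(q,2))
qs=[inverse_kinematics((.520,-.244,.24),ori(np.radians(9.5)+k)) for k in (0,np.pi)]
k=min((0,1),key=lambda i:abs(qs[i][6]) if qs[i] is not None else 9)*np.pi
print('k',k)
movep((.520,-.244,.24),ori(np.radians(9.5)+k))
a=snap('wrist','w1'); s=sense(); print(s['time_s'],s['position'],a[3],a[4])
X=cloud(a[1],a[2],a[3],a[4]);m=(a[1]>0)
q=X.reshape(-1,3);q=q[m.ravel()&(abs(q[:,0]-.52)<.05)&(abs(q[:,1]+.244)<.05)]
for lo,hi in((.044,.054),(.075,.1),(.1,.113),(.113,.135)):
    t=q[(q[:,2]>lo)&(q[:,2]<hi)]
    if len(t)>5: print(lo,len(t),t.mean(0).round(4),t.min(0).round(4),t.max(0).round(4),cv2.minAreaRect(t[:,:2].astype(np.float32)))
E
```

```text
0 clip [ 0.78  0.37 -0.54  1.77  0.22  1.06  0.33]
0 card [ 0.36  0.55 -1.09  1.6   0.5   1.3  -0.76]
3.141592653589793 clip [ 0.32  0.32  0.06  1.8  -0.02  1.02 -2.59]
3.141592653589793 card [ 0.4   0.59 -1.17  1.6   0.55  1.33  2.34]
k 0.0
1.95 [ 0.51940621 -0.24591542  0.2398325 ] [[ 9.86792997e-01  1.54239543e-01  4.94948893e-02]
 [ 1.61986278e-01 -9.39292160e-01 -3.02474268e-01]
 [-1.63331590e-04  3.06496983e-01 -9.51871616e-01]] [ 0.50694426 -0.16927287  0.3562417 ]
0.044 379 [ 0.5175 -0.235   0.0487] [ 0.5052 -0.294   0.044 ] [ 0.5297 -0.1941  0.0536] ((0.5172693133354187, -0.2441445142030716), (0.023518094792962074, 0.10039094090461731), 1.6649824380874634)
0.075 1170 [ 0.5189 -0.2436  0.0892] [ 0.5025 -0.2624  0.0756] [ 0.5334 -0.228   0.1   ] ((0.5185413360595703, -0.24470779299736023), (0.028544697910547256, 0.03339804708957672), 7.89384126663208)
0.1 362 [ 0.5191 -0.2433  0.1065] [ 0.5003 -0.2622  0.1001] [ 0.5364 -0.2273  0.113 ] ((0.519686222076416, -0.24487729370594025), (0.034333400428295135, 0.03028205968439579), 9.474534034729004)
0.113 767 [ 0.5187 -0.2431  0.1247] [ 0.4952 -0.2625  0.113 ] [ 0.5417 -0.2264  0.135 ] ((0.5194239616394043, -0.24471701681613922), (0.04570525512099266, 0.03010573610663414), 9.95555305480957)
```

View pics/w1.png

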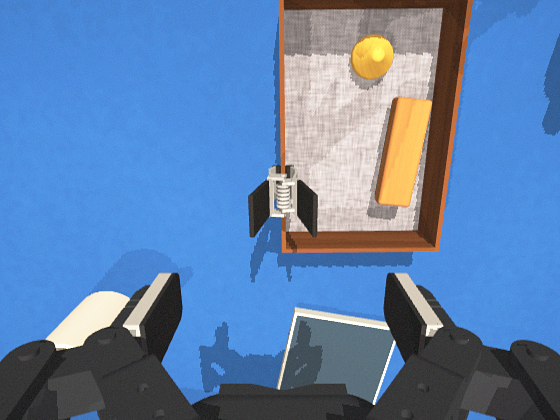

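The wrist view shows the clip from above at (283,195), its two black handles on the near wall. The tops measure 45.7 x 30.1 mm, centred at (0.5194,-0.2447), yaw 9.7°, which matches the given sizes. Next: grip and lift.

```bash
python3 - <<'E'
from h import *
im,d,K,R,p=ld('w1');X=cloud(d,K,R,p).reshape(-1,3)
t=X[(abs(X[:,0]-.519)<.026)&(abs(X[:,1]+.2447)<.02)&(X[:,2]>.113)&(X[:,2]<.14)]
top=np.percentile(t[:,2],[50,75,90]);print('top',top)
z=float(np.clip(top[1],.120,.130))-.018+.006
o=ori(np.radians(9.7))
move_l((.5194,-.2447,z+.05),o,feed=.15)
r=move_l((.5194,-.2447,z),o,feed=.08,until_force=6); s=sense();print(r,z,s['position'],s['wrist_force'])
if not r:
    command_gripper(0.0,22); sleep(.2); s=sense();print(s['time_s'],s['finger_gap'],s['wrist_force'],s['position'])
    snap('side','side2')
    if .018<s['finger_gap']<.032:
        move_l((.5194,-.2447,z+.06),o,feed=.1)
        move_l((.5194,-.2447,.33),o,feed=.2); sleep(.2);s=sense();print(s['time_s'],s['finger_gap'],s['wrist_force'],s['position'])
        a=snap('wrist','w2');
E
```

```text
top [0.1315274  0.13632777 0.13707065]
False 0.11800000000000001 [ 0.51971305 -0.24462656  0.11805639] [-0.68469537 -0.84483215 -0.85839352]
4.1417 0.024037740840977335 [-0.94285141  0.13756409 -0.81795005] [ 0.51938477 -0.24468663  0.11797115]
6.05 0.023885476846012044 [-0.07069782  0.46870126 -0.1887868 ] [ 0.51888296 -0.24457253  0.32858168]
```

View pics/w2.png

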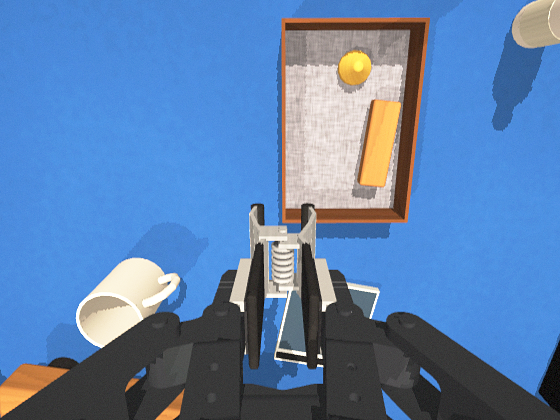

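The clip is held: finger gap 24 mm means it's on the stop. The wrist view shows the open jaw tips at (258,208) and (307,208). The tray, brush and cone look unchanged. Moving above the card.

```bash
python3 - <<'E'
from h import *
o=ori(np.radians(2.7))
movep((.5795,.188,.34),o); sleep(.2)
a=snap('wrist','w3');b=snap('side','side3');c=snap('scene','scene3');s=sense();P=np.array(s['position']);R=np.array(s['tcp_rot'])
print(s['time_s'],P,s['finger_gap'])
for f,a in(('w',a),('side',b),('scene',c)):
    X=cloud(a[1],a[2],a[3],a[4]).reshape(-1,3);X=X[(a[1]>0).ravel()]
    T=(X-P)@R  # tool coords: x down,y,z open
    for lo,hi in((.035,.06),(.06,.078),(.078,.1)):
        t=T[(T[:,0]>lo)&(T[:,0]<hi)&(abs(T[:,1])<.03)&(abs(T[:,2])<.03)]
        if len(t)>5: print(f,'clip',lo,len(t),np.percentile(t,[2,50,98],axis=0).round(4).tolist())
    k=X[(abs(X[:,0]-.58)<.02)&(abs(X[:,1]-.188)<.09)&(X[:,2]>.155)&(X[:,2]<.19)]
    if len(k): print(f,'card',len(k),np.percentile(k,[2,50,98],axis=0).round(4).tolist(),np.polyfit(k[:,1],k[:,0],1),cv2.minAreaRect(k[:,:2].astype(np.float32)))
E
```

```text
8.0583 [0.579653   0.18746867 0.34000867] 0.023659532476469763
w clip 0.035 1711 [[0.0351, -0.015, -0.0153], [0.0383, 0.0053, -0.0007], [0.0585, 0.0157, 0.016]]
w clip 0.06 330 [[0.0602, -0.011, -0.0184], [0.0667, 0.0089, 0.0002], [0.0773, 0.0145, 0.019]]
w clip 0.078 402 [[0.0788, 0.0012, -0.0176], [0.082, 0.0106, 0.0116], [0.0873, 0.0144, 0.0186]]
w card 342 [[0.5744, 0.16, 0.1563], [0.5772, 0.2071, 0.1736], [0.5799, 0.2563, 0.1753]] [-0.04712063  0.5869155 ] ((0.577165424823761, 0.20818181335926056), (0.0017221642192453146, 0.10085341334342957), 2.4786787033081055)
side clip 0.035 141 [[0.0352, -0.0118, -0.014], [0.0432, 0.0105, -0.0069], [0.0594, 0.0188, 0.0172]]
side clip 0.06 69 [[0.0608, -0.0145, -0.0161], [0.069, 0.005, -0.0132], [0.0777, 0.0171, 0.0203]]
side clip 0.078 64 [[0.0785, -0.0127, -0.0164], [0.081, 0.0087, 0.0136], [0.0879, 0.0181, 0.0207]]
side card 176 [[0.5757, 0.1205, 0.1553], [0.579, 0.1965, 0.1678], [0.5829, 0.2605, 0.1771]] [-0.04555864  0.58804583] ((0.5795885324478149, 0.19033300876617432), (0.003537319367751479, 0.1423073559999466), 2.6041605472564697)
scene clip 0.035 81 [[0.0354, -0.0176, -0.0099], [0.0444, -0.0067, 0.0122], [0.0588, 0.0152, 0.0184]]
scene clip 0.06 47 [[0.0602, -0.0197, -0.0161], [0.0711, -0.004, 0.0172], [0.0776, 0.0137, 0.0219]]
scene clip 0.078 39 [[0.0788, -0.0158, -0.0165], [0.0824, 0.0006, -0.0094], [0.0893, 0.0148, 0.0219]]
scene card 126 [[0.5752, 0.1183, 0.1555], [0.5801, 0.1851, 0.168], [0.5851, 0.2577, 0.1772]] [-0.04435858  0.58830451] ((0.580093264579773, 0.18777024745941162), (0.007715581450611353, 0.14640973508358002), 1.8924860954284668)
```

View pics/w3.png

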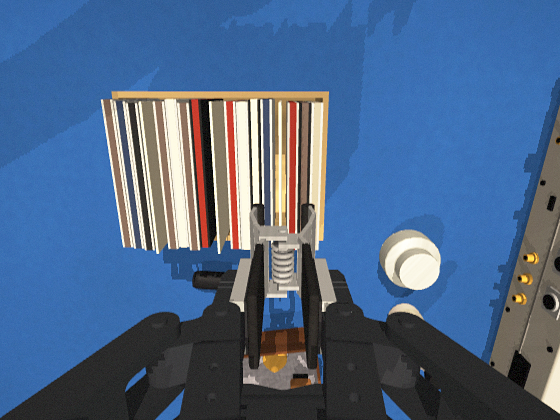

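View pics/side3.png

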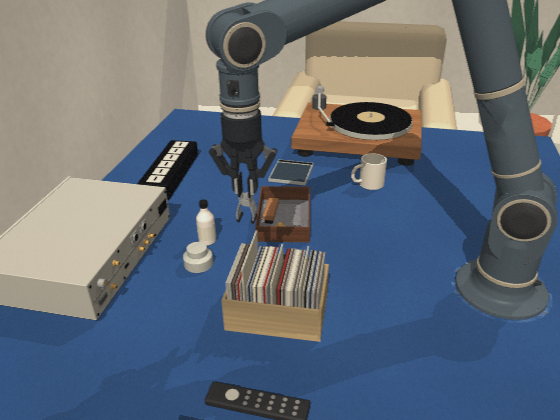

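The wrist view shows the card edge at column ~280 between the jaw tips at (258,212) and (307,212). The side view shows the open clip at (246,210), hanging above the card. In all three views the card lies about 2 mm to -x of the clip centre, so I'll correct by that and lower.

```bash
python3 - <<'E'
from h import *
o=ori(np.radians(2.65))
move_l((.5775,.188,.32),o,feed=.1)
r=move_l((.5775,.188,.2395),o,feed=.06,until_force=5); sleep(.4)
a=snap('wrist','w4');b=snap('side','side4');c=snap('scene','scene4');s=sense();P=np.array(s['position']);R=np.array(s['tcp_rot'])
print(r,s['time_s'],P,s['finger_gap'],s['wrist_force'])
for f,a in(('w',a),('side',b),('scene',c)):
    X=cloud(a[1],a[2],a[3],a[4]).reshape(-1,3);X=X[(a[1]>0).ravel()];T=(X-P)@R
    t=T[(T[:,0]>.068)&(T[:,0]<.088)&(abs(T[:,1])<.0155)&(abs(T[:,2])<.03)]
    for n,m in(('-',t[:,2]<-.008),('mid',abs(t[:,2])<.006),('+',t[:,2]>.008)):
        if m.sum()>3: print(f,n,m.sum(),np.percentile(t[m],[2,50,98],axis=0).round(4).tolist())
    k=X[(abs(T[:,2])<.008)&(abs(X[:,1]-.188)<.09)&(abs(X[:,1]-.188)>.018)&(X[:,2]>.155)&(X[:,2]<.18)]
    if len(k)>5: print(f,'card',len(k),np.polyfit(k[:,1],k[:,0],1)@[.188,1])
i=cv2.imread('pics/side4.png')[190:310,180:340];j=cv2.imread('pics/w4.png')[100:320,160:400]
cv2.imwrite('pics/c4.png',np.hstack([cv2.resize(i,(480,360)),cv2.resize(j,(320,360))]))
E
```

```text
False 10.45 [0.57750627 0.18799153 0.23950372] 0.023881340139392193 [ 0.75396748  0.08128253 -0.48655742]
w - 254 [[0.0684, -0.0094, -0.0187], [0.0812, 0.0117, -0.0146], [0.0872, 0.0152, -0.0114]]
w + 271 [[0.0685, -0.0004, 0.0114], [0.0813, 0.0114, 0.0143], [0.0868, 0.0152, 0.0188]]
w card 603 0.5777518720958437
side - 29 [[0.0682, -0.0137, -0.0164], [0.0802, 0.0057, -0.0152], [0.0841, 0.0154, -0.0104]]
side mid 28 [[0.069, -0.0147, 0.0005], [0.0767, -0.0002, 0.0018], [0.0862, 0.0144, 0.0024]]
side + 45 [[0.0696, -0.0131, 0.0136], [0.0793, 0.0021, 0.0177], [0.0852, 0.0152, 0.0198]]
side card 82 0.5794461100541017
scene - 27 [[0.0722, -0.0141, -0.0174], [0.0805, -0.0054, -0.0138], [0.0874, 0.0133, -0.0093]]
scene mid 16 [[0.0697, -0.0144, 0.0001], [0.0792, -0.0045, 0.0025], [0.0872, 0.0032, 0.0045]]
scene + 27 [[0.0683, -0.0149, 0.0148], [0.0784, -0.0042, 0.0194], [0.086, 0.0136, 0.0217]]
scene card 79 0.580174216361713
```

View pics/c4.png

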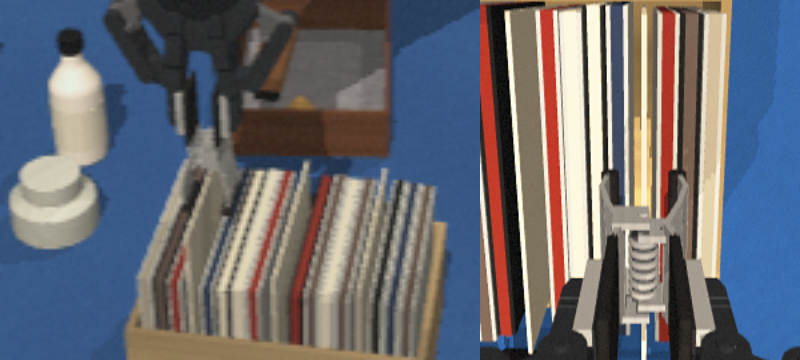

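The crop shows the jaws on either side of the card, centred in both views to within about 0.5 mm. The card stands upright and the force hasn't changed. Handing in.

```bash
python3 - <<'E'
from h import *
finish_job(); s=sense(); print(s['time_s'],s['position'],s['finger_gap'],s['wrist_force'])
E
```

```text
the job is handed in; nothing more can be done
the job is handed in; nothing more can be done
```

I squeezed the clip with a 22 N grip, lifted it off the tray wall, and handed the job in with it held open astride the tall card. It was handed in at about 10.5 s on the robot's clock, and no verdict was reported.

**Last checks before handing in:**
- **Opening:** the finger gap was 23.9 mm, so the levers are on their stop.
- **Across the card:** the card's edge was within about 0.5 mm of the middle of the mouth in the wrist and side views, and within about 0.5 mm in the scene view too.
- **Depth:** by calculation, the jaw tips are about 18 mm below the card's edge.
- **Squareness:** the tool was set to 2.65°, against a measured card angle of about 2.6°.
- **Contact:** the wrist force stayed under 1 N, with no sign of touching the card, which looked upright.

**Disagreements:**
- **Absolute position:** the cameras differed by about 2 mm on where the card is, so I relied on the clip's position relative to the card within each view.
- **Clip height:** the clip's top first measured 125 mm, then about 136 mm up close. The fingers therefore hold it about 6 mm below the nominal grip point, which I allowed for in the final height.

I did not measure the other objects afterwards. In the pictures taken, nothing looked moved.

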